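# Fit a forming stake in the bench holder and hold its keyed collar home

### The job

Take the round-topped stake out of the wooden stand, leaving the flat-topped and the pointed one where they are, and stand it in the bore of the holder that is screwed to the bench. Then lower the knurled collar over it onto the holder's post, turn it until the keyways hidden inside drop over the post's three pins, and press it fully down against the spring under the stake. Finish while still gripping the collar and holding it pushed home, so that I can tighten its side screws; if you let go, the spring lifts it.

Things in the scene. Friction and masses are not known exactly. Their poses are not given: they have to be found in the camera images.
- holder: Fixed grey holder: foot plate 100 x 100 x 12 mm with a screw in each corner; on its centre an upright bare steel post, 34 mm in diameter, top 60 mm above the bench, with three pins. Origin: on the bench under the post's axis; z up.
- bore_mouth (a point): Centre of the post's top, 60 mm above the bench: mouth of its open bore, 14.5 mm wide, funnelled to 21 mm over the top 7 mm. The bore's floor is a spring plunger 38 mm above the bench: it carries the stake's weight without moving, starts to yield at 4 N and takes about 10 N when pressed 8 mm, where the stake's shoulder meets the post's top.
- pin_level (a point): On the post's axis, 55 mm above the bench, level with the upper sides of the three radial pins. They are 5 mm thick, 120 degrees apart and stick out to 23 mm from the axis. Where they point differs from start to start and does not follow the foot plate or this point's axes.
- collar_mid (a point): Loose steel collar, a round cap 56 mm in diameter and 34 mm high with a knurled side, standing skirt down on the bench, about 0.22 kg. This point: on its axis, half-way up (17 mm above its lower rim); z is its axis. Above the bench it is at 66 mm when the collar lies on the pins and turns freely, 62 mm when it meets the stake's shoulder, 54 mm fully home.
- collar_top (a point): Centre of the collar's upper face: 6 mm thick, with a 25 mm hole for the stake's head. Below it, lands of 38 mm bore start 6 mm above the lower rim. Three keyways 10 mm wide, 120 degrees apart, run up through them, unseen from outside. The collar lies on the pins until, turned at most a third of a turn either way, it comes within about 5 degrees of them; then a light push sinks it.
- round_stake_mid (a point): Stake to be fitted: bare steel, upright, 63 mm high, 0.11 kg. Shank 12 mm thick, 30 mm long, foot tapered; shoulder 32 mm wide, 5 mm thick; then a plain round head 18 mm thick, 28 mm high, domed on top. This point: on its axis, 31.5 mm above its foot; z is its axis. In the stand it hangs by its shoulder. In the holder this point is 69.5 mm above the bench, pressed home 61.5 mm.
- stake_stand: Fixed wooden stand for three stakes, 72 x 178 mm at its foot (64 x 170 mm above) and 36 mm high, with three holes 14 mm wide and 32 mm deep in a row along its y axis at y = -55, 0 and 55 mm. Origin: centre of its underside. Which stake stands in which hole varies.
- flat_stake_mid (a point): Stake with the same shank and shoulder but a mushroom head with a flat top of 24 mm diameter, 63 mm high; this point half-way up on its axis. To be left alone.
- cone_stake_mid (a point): Stake with the same shank and shoulder but a head that tapers to a point, 63 mm high; this point half-way up on its axis. To be left alone.
- doming_cube: Brass doming cube of 50 mm with round hollows, standing behind the work; origin: centre of its underside. To be left alone.
Mind the look-alikes: they are no part of the job. Leave any orange or pink look-alike of the part that bears round_stake_mid alone.

How it is judged (in metres and radians):
On the way, in this order (a step that is already met when the one before it is completed fails the run):
1. the round-topped stake stands free in the holder's bore, on the plunger (horizontal distance between round_stake_mid and holder below 0.005 m and z of round_stake_mid in the frame of holder below 0.0725 m and angle between round_stake_mid's own z axis and vertical below 0.12 rad and contact force between the fingers and round_stake below 0.1 N), for 0.2 s.
2. the collar sits level round the post and has dropped over the pins (horizontal distance between collar_mid and holder below 0.004 m and z of collar_mid in the frame of holder below 0.0635 m and angle between collar_mid's own z axis and vertical below 0.08 rad and horizontal distance between round_stake_mid and holder below 0.005 m), for 0.1 s.
At the end, for the whole second after the job is handed in: Collar on the post: axis within 4 mm of the post's, upright within 0.06 rad, at most 2.2 mm above fully home; under it the round-topped stake in the bore, within 2 mm of its seat, loaded by the collar with over 3 N; the fingers press on the collar with over 3 N and it is at rest (horizontal distance between collar_mid and holder below 0.004 m and z of collar_mid in the frame of holder below 0.0562 m and angle between collar_mid's own z axis and vertical below 0.06 rad and horizontal distance between round_stake_mid and holder below 0.005 m and z of round_stake_mid in the frame of holder below 0.0635 m and angle between round_stake_mid's own z axis and vertical below 0.08 rad and contact force between collar and round_stake above 3 N and contact force between the fingers and collar above 3 N and linear speed of collar below 0.01 m/s); the arm keeps its last pose, push and grip.
It fails at once if the flat-topped or the pointed stake is moved by more than 15 mm (distance of any of flat_stake_mid, cone_stake_mid from where it was at the start of the episode above 0.015 m).
It fails at once if the doming cube is moved by more than 20 mm (distance of doming_cube from where it was at the start of the episode above 0.02 m).
It also fails if it takes over 64 s, if anything falls off the work surface, if the arm or the gripper's body presses on something with over 40 N, if the wrist force passes 120 N, or if a joint passes its speed limit or range.

### The arm

A 6-joint arm with a two-finger parallel gripper is mounted at the origin on a cart in front of the work surface, level with it; the furniture and walls round the work are solid. World frame = base frame: x ahead of the robot, y to its left, z up, the work surface at z = 0. Lengths are in m, angles in degrees, forces in N, time in s.
With the tool pointing down it reaches from about 0.375 to 0.9 m from the base axis. Payload 3.1 kg.
Tool frame: the origin (TCP) lies on the centre line of the jaws, within the pads' length; the fingertips stand 8 mm ahead of it and the grasp point (between the pads) lies 11 mm behind it; y points along the fingers, x is the direction in which the jaws open and shut, and the axes are right-handed (so a half turn about y gives the same grasp; the last joint's range is limited). The gripper opens to 87 mm and grips with 3 to 60 N. Pads are 19 mm wide; open, the fingers measure 117 mm over their backs; the gripper's body (75 mm by 190 mm) begins 51 mm behind the grasp point.
Start: joints at [-78.467, 30.224, 82.088, -0, 67.689, -10.227], TCP at [0.232, -0.58, 0.231] pointing down, gripper open.
Joint ranges: [-176.69, 176.69], [-43.24, 126.21], [12.49, 139.97], [-82, 262], [0, 151.66], [-163.58, 163.58]. Speed limits (degrees/s): [159.86, 159.86, 180, 180, 180, 180].

### API

Orientations are given as a 3x3 rotation matrix whose columns are the frame's x, y, z axes.
In Python, from rig import read_state, imaging, job, spotter gives the robot as it stands.
- The arm moves only by the tool apply_moves, never from a script. Its argument "steps" is a list of rows, each an object of numbers: "x", "y", "z": the shift along the world's x, y, z in mm; "spin": the turn about the world's z in rad. In form: [{"x": .., "y": .., "z": .., "spin": ..}, ...]. A call has 1 to 12 rows; each row shifts and turns the pose as measured when the row begins; what a row does not reach is not made up. A row lasts 1/10 s, in which the tool goes at most 50 mm and 8.59 degrees, less where a joint would pass 70% of its speed; a pose out of reach is approached as far as the arm can. A call is refused whole if a number of a shift passes 50 or a number of a turn 0.15, either way. A call with a gripper value outside its range is refused whole. "grip" is the finger opening in mm, from 0 to 87, set as the call begins (left out, the last holds). The fingers move at their own pace and stop on an object; the grip force is fixed at half the most. Time passes only in rows, so rows that do not move let the fingers close. It gives the time, the measured TCP pose, the force and the opening at its end, in the units of the state.
- read_state(): the state, without advancing time (a new reading comes with each control period).
- imaging.capture(name): name is "side" or "top" or "wrist"; returns the picture (400x640x3 uint8, red, green, blue); there is no depth.
- imaging.camera_params(name): a dict with "fov_y" (degrees; the focal length in pixels is half the picture's height over the tangent of half this angle, whatever the lens; pixels are square), "cx", "cy" (the principal point, pixels), "dist" ([k1, k2, p1, p2, k3] as OpenCV has them; the pictures are not rectified), "R" (3x3) and "t" (3): a world point X has camera coordinates R X + t. Camera axes: x right, y down, z forward; pixel columns grow to the right and rows downward; lengths in m; the calibration is good to about 2 mm. A picture is of the moment at which its call begins: read the wrist's pose just before it. camera_params takes no time and is no camera call; for the wrist camera it gives the pose at the moment of the call.
- job.hand_in(): hands the job in, once; it reports no verdict.
Trained networks look in the newest picture that a camera, given by its name, has taken for a name from the list of things; names that differ only in an ending like _2 or _b are one class to them, and where a whole thing is asked for, a point or a joint stands for the part that bears it (a point fixed in the world has none). Each returns a list of dicts, best first, with "score" (0 to 1); they miss things now and then, are a little off and sometimes report something else, mostly with a low value. They report only what shows in the picture. A call takes as long as a camera call. They do not tell look-alikes from the thing itself.
- spotter.cut_out(name, camera): "mask" (400x640 bool, what is visible of it) and "rect" ([left, top, width, height] in pixels, round what is visible of it).
The state is a dict: "time_s": time; "joint_positions": joint angles; "qvel": joint speeds; "tau": joint torques, N m; "position": TCP position; "tcp_rot": TCP orientation; "force": force on the tool from outside, world axes, zero at the start; "moment": the same for the moment, N m; "opening": opening from 0.0 (shut) to 1.0 (fully open).
Only numpy, scipy, OpenCV 4.12 (cv2) and the standard library are available. Lean on these libraries where they do the work, as an engineer would, in place of code of your own. Each camera call takes 0.05 s, during which the arm holds its last target.

## Working session

There is one attempt and no reset: what is moved stays moved. The work goes in short steps, Python scripts to look and compute and a tool call to move; the robot and the scene stay as the last step left them, time stands still between calls to the robot, and variables do not carry over. Pictures are saved under pics/ and viewed, and the job is handed in when it is done.

Besides the shell and the picture viewer there is one more tool, called after "Emit:" as name(argument=value, ...), one argument or row to a line, values as JSON. apply_moves: Moves the arm, as the interface text tells. Its arguments: {"type":"object","properties":{"steps":{"type":"array"},"grip":{"type":"number"}},"required":["steps"]}

```bash
mkdir -p pics; ls; cat > h.py <<'E'
import numpy as np,cv2,json
from rig import read_state, imaging, job, spotter
def K(p):
    f=200/np.tan(np.radians(p['fov_y'])/2); return np.array([[f,0,p['cx']],[0,f,p['cy']],[0,0,1]])
def ray(p,uv):
    uv=np.array(uv,float).reshape(-1,1,2)
    n=cv2.undistortPoints(uv,K(p),np.array(p['dist'],float)).reshape(-1,2)
    R=np.array(p['R']);t=np.array(p['t'])
    d=np.c_[n,np.ones(len(n))]@R; c=-R.T@t
    return c,d
def atz(p,uv,z):
    c,d=ray(p,uv); s=(z-c[2])/d[:,2]; return c+d*s[:,None]
def proj(p,X):
    X=np.array(X,float).reshape(-1,3); R=np.array(p['R'])
    return cv2.projectPoints(X,cv2.Rodrigues(R)[0],np.array(p['t'],float),K(p),np.array(p['dist'],float))[0].reshape(-1,2)
def save(n,im,crop=None,s=1):
    if crop: l,t,w,h=crop; im=im[t:t+h,l:l+w]
    im=cv2.resize(im,None,fx=s,fy=s,interpolation=cv2.INTER_CUBIC)
    cv2.imwrite('pics/'+n+'.png',im[:,:,::-1])
E
python3 - <<'E'
from h import *
s=read_state();print({k:np.round(v,3).tolist() for k,v in s.items()})
for c in ['side','top','wrist']:
    im=imaging.capture(c);np.save(c+'.npy',im);save(c+'0',im)
    p=imaging.camera_params(c);print(c,p['fov_y'],p['dist'],-np.array(p['R']).T@p['t'],np.round(p['R'],2).tolist())
E
```

```text
pics
{'time_s': 0.0, 'joint_positions': [-78.467, 30.279, 82.155, 0.0, 67.689, -10.226], 'qvel': [0.105, -0.04, 0.105, 0.004, 0.02, 0.05], 'tau': [-0.001, -44.005, -17.659, 0.063, 0.058, -0.0], 'position': [0.232, -0.58, 0.23], 'tcp_rot': [[0.371, -0.0, 0.929], [-0.929, 0.002, 0.371], [-0.002, -1.0, 0.0]], 'force': [-0.362, 0.686, 0.532], 'moment': [-0.001, 0.019, 0.011], 'opening': 1.0}
side 50.59620744273308 [-0.10074738  0.          0.          0.          0.        ] [0.51817967 0.88242002 0.49275746] [[-1.0, 0.07, -0.02], [0.05, 0.5, -0.86], [-0.05, -0.86, -0.51]]
top 55.713036046526554 [-0.02616341  0.          0.          0.          0.        ] [0.33145756 0.14948424 0.95029192] [[-0.03, -1.0, 0.02], [-0.98, 0.03, -0.18], [0.18, -0.02, -0.98]]
wrist 60.93820552166586 [0.02484149 0.         0.         0.         0.        ] [ 0.31036563 -0.54820971  0.38503315] [[0.37, -0.93, -0.0], [-0.88, -0.35, 0.3], [-0.28, -0.11, -0.95]]
```

View pics/side0.png

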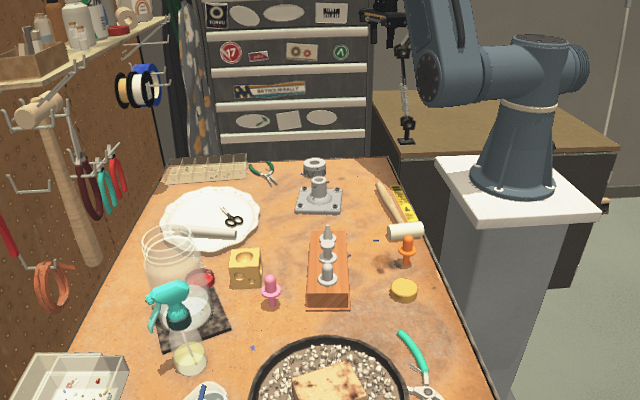

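View pics/top0.png

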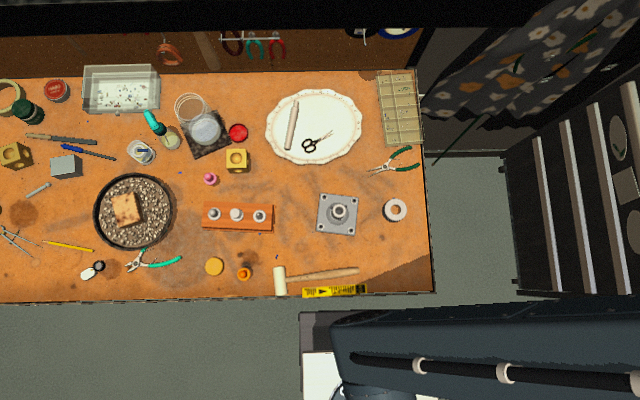

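View pics/wrist0.png

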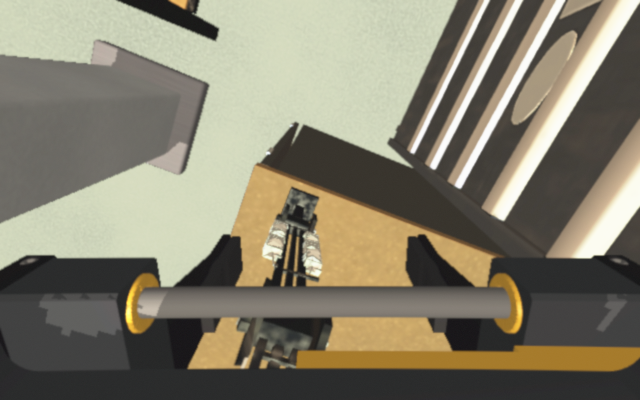

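```bash
python3 - <<'E'
from h import *
s=np.load('side.npy');t=np.load('top.npy')
save('s1',s,(220,150,200,170),4);save('t1',t,(190,130,230,160),3.4)
for c in ['side','top']:
    for n in ['holder','collar_mid','round_stake_mid','flat_stake_mid','cone_stake_mid','stake_stand','doming_cube']:
        for r in spotter.cut_out(n,c)[:3]:
            print(c,n,round(r['score'],2),r['rect'])
E
```

```text
side holder 0.72 [290.8, 184.4, 52.7, 30.6]
side collar_mid 0.71 [301.9, 155.9, 21.3, 22.2]
side round_stake_mid 0.97 [261.8, 273.3, 20.4, 36.1]
side round_stake_mid 0.65 [319.6, 261.3, 21.5, 28.3]
side round_stake_mid 0.54 [398.1, 235.9, 18.7, 32.6]
side flat_stake_mid 0.59 [315.7, 238.6, 20.7, 26.6]
side cone_stake_mid 0.65 [317.6, 227.0, 18.1, 16.2]
side stake_stand 0.94 [305.1, 229.8, 42.7, 81.8]
side doming_cube 0.65 [227.8, 244.7, 33.8, 43.1]
top holder 0.81 [316.1, 191.1, 40.8, 48.3]
top collar_mid 0.72 [381.4, 198.2, 27.5, 27.9]
top round_stake_mid 0.54 [205.4, 174.1, 11.3, 9.0]
top round_stake_mid 0.5 [235.8, 268.6, 14.6, 9.2]
top cone_stake_mid 0.71 [253.0, 213.6, 9.7, 7.5]
top stake_stand 0.74 [199.6, 198.3, 71.9, 34.4]
top doming_cube 0.63 [225.1, 149.0, 25.0, 28.8]
```

View pics/s1.png

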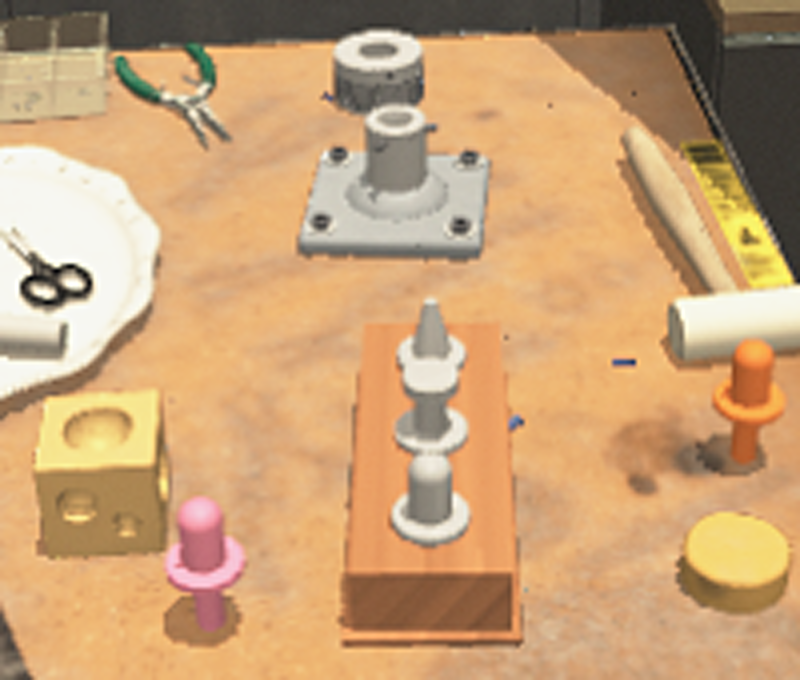

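View pics/t1.png

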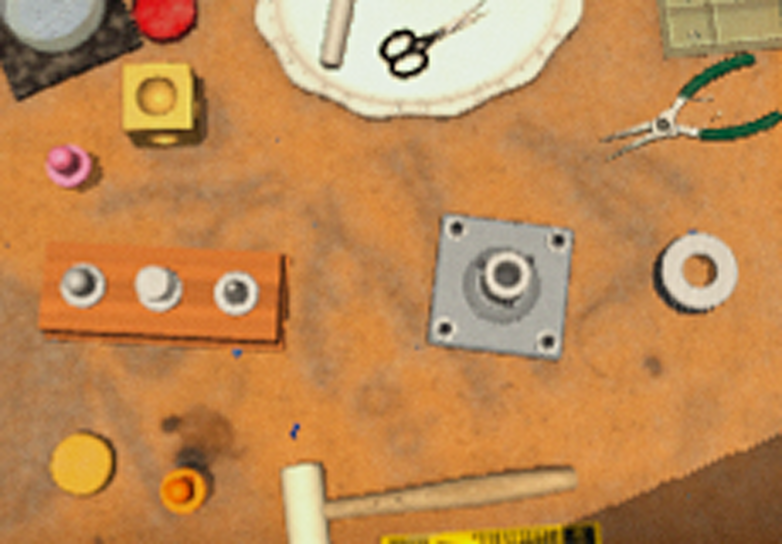

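```bash
python3 - <<'E'
from h import *
for n,z,a,b in [('stake',.041,(214.1,214.1),(327.5,279.2)),('post',.06,(339.1,210.9),(319.3,179.5)),('collar',.034,(395,210),(314.8,163)),('cube',.05,(236.5,158.5),None),('flat',.041,(236.5,215),None),('cone',.041,(259.3,215.8),None)]:
    print(n,atz(imaging.camera_params('top'),a,z).round(4), b and atz(imaging.camera_params('side'),b,z).round(4))
E
```

```text
stake [[0.4832 0.3637 0.041 ]] [[0.4855 0.3687 0.041 ]]
post [[0.48   0.0616 0.06  ]] [[0.4808 0.0641 0.06  ]]
collar [[ 0.4829 -0.0793  0.034 ]] [[ 0.4848 -0.0743  0.034 ]]
cube [[0.6196 0.3088 0.05  ]] None
flat [[0.4796 0.3094 0.041 ]] None
cone [[0.4762 0.2541 0.041 ]] None
```

Emit:
apply_moves(
  steps=[
    {"x": 21,"y": 42,"z": 0,"spin": 0.1},
    {"x": 21,"y": 42,"z": 0,"spin": 0.1},
    {"x": 21,"y": 42,"z": 0,"spin": 0.1},
    {"x": 21,"y": 42,"z": 0,"spin": 0.1},
    {"x": 21,"y": 42,"z": 0,"spin": 0.1},
    {"x": 21,"y": 42,"z": 0,"spin": 0.1},
    {"x": 21,"y": 42,"z": 0,"spin": 0.1},
    {"x": 21,"y": 42,"z": 0,"spin": 0.1},
    {"x": 21,"y": 42,"z": 0,"spin": 0.1},
    {"x": 21,"y": 42,"z": 0,"spin": 0.1},
    {"x": 21,"y": 42,"z": 0,"spin": 0.1},
    {"x": 21,"y": 42,"z": 0,"spin": 0.1},
  ],
)

```text
time_s: 2.05
position: [0.4884, -0.0662, 0.2331]
tcp_rot: [[0.999, 0.016, -0.044], [0.044, -0.004, 0.999], [0.015, -1.0, -0.005]]
force: [0.3, -0.9, 0.2]
opening: 1.001
```

```bash
python3 - <<'E'
from h import *
im=imaging.capture('wrist');p=imaging.camera_params('wrist');np.save('w1.npy',im);json.dump({k:np.array(v).tolist() for k,v in p.items()},open('w1.json','w'));save('w1',im)
s=read_state();print(s['position'],s['tcp_rot'],-np.array(p['R']).T@p['t'])
for n,z in [('stake',(.484,.366,.041)),('post',(.480,.063,.06)),('collar',(.484,-.077,.034))]: print(n,proj(p,z))
E
```

```text
[ 0.49087805 -0.05974935  0.23335304] [[ 9.98487165e-01  1.88765983e-02 -5.16435357e-02]
 [ 5.16376269e-02  8.00627609e-04  9.98665567e-01]
 [ 1.88927560e-02 -9.99821501e-01 -1.75326349e-04]] [0.48410811 0.02495194 0.38852397]
stake [[ 342.0004271  -504.48788289]]
post [[314.43770165  39.9432398 ]]
collar [[312.68194405 184.55930547]]
```

View pics/w1.png

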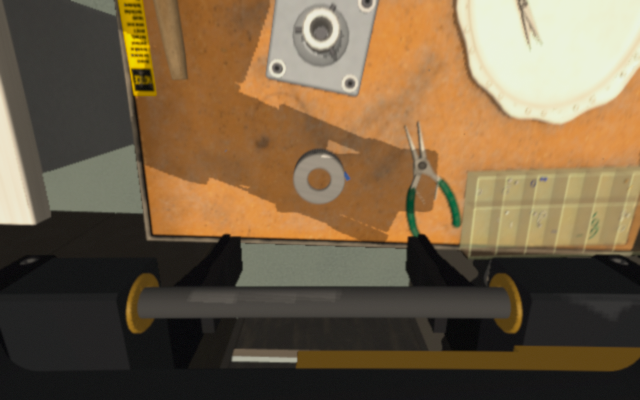

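Emit:
apply_moves(
  steps=[
    {"x": 0,"y": 44,"z": 0,"spin": -0.025},
    {"x": 0,"y": 44,"z": 0,"spin": -0.025},
    {"x": 0,"y": 44,"z": 0,"spin": 0},
    {"x": 0,"y": 44,"z": 0,"spin": 0},
    {"x": -3,"y": 44,"z": 0,"spin": 0},
    {"x": -3,"y": 44,"z": 0,"spin": 0},
    {"x": 0,"y": 20,"z": 0,"spin": 0},
    {"x": 0,"y": 0,"z": 0,"spin": 0},
    {"x": 0,"y": 0,"z": 0,"spin": 0},
  ],
  grip=50,
)

```text
time_s: 3.0
position: [0.4872, 0.2339, 0.2352]
tcp_rot: [[1.0, 0.028, -0.002], [0.002, -0.001, 1.0], [0.028, -1.0, -0.001]]
force: [0.4, 0.4, -0.7]
opening: 0.574
```

```bash
python3 - <<'E'
from h import *
p=imaging.camera_params('wrist');im=imaging.capture('wrist');np.save('w2.npy',im);json.dump({k:np.array(v).tolist() for k,v in p.items()},open('w2.json','w'));save('w2',im)
s=read_state();print(s['position'],s['tcp_rot'])
for n,z in [('stake',(.484,.366,.041)),('post',(.480,.063,.06))]: print(n,proj(p,z))
p1=json.load(open('w1.json'));print('collar',atz(p1,(319.5,178),.034),'post',atz(p1,(321,31),.06))
E
```

```text
[0.48730992 0.23356961 0.23522034] [[ 0.99960443  0.028092   -0.00135358]
 [ 0.00138612 -0.00113885  0.99999839]
 [ 0.02809041 -0.99960469 -0.00117733]]
stake [[314.35168154  31.88972273]]
post [[312.36474939 318.81911359]]
collar [[ 0.49102728 -0.06930986  0.034     ]] post [[0.48542595 0.07041253 0.06      ]]
```

View pics/w2.png

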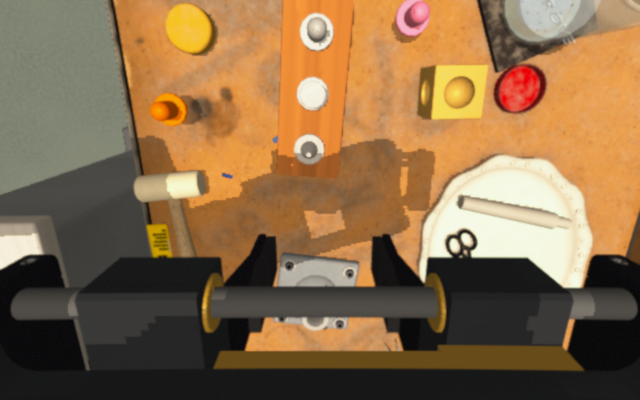

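```bash
python3 - <<'E'
from h import *
im=np.load('w2.npy');save('w2c',im,(270,0,100,75),8)
p=json.load(open('w2.json'))
print(atz(p,(317,32),.041),atz(p,(310,151),.041))
E
```

```text
[[0.48646385 0.36592471 0.041     ]] [[0.478836   0.25440501 0.041     ]]
```

View pics/w2c.png

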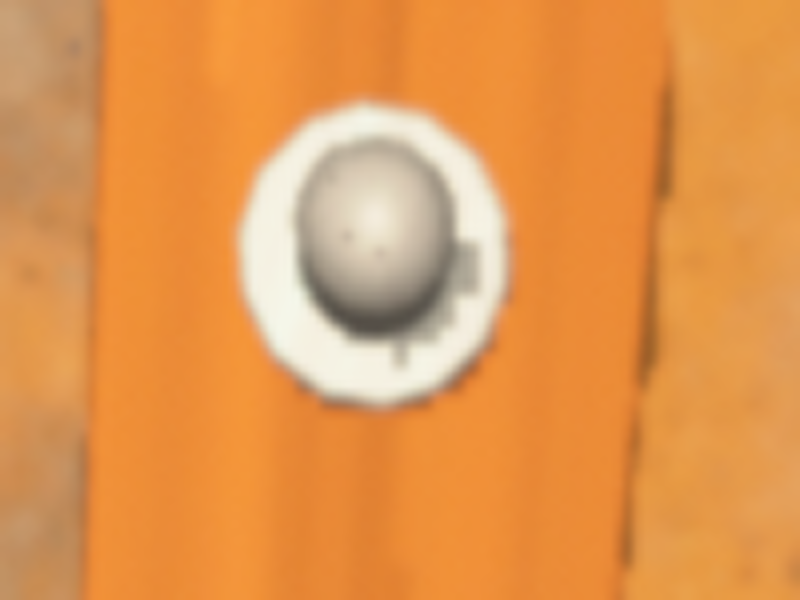

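Emit:
apply_moves(
  steps=[
    {"x": 0,"y": 30,"z": 0,"spin": 0},
    {"x": 0,"y": 30,"z": 0,"spin": 0},
    {"x": 0,"y": 30,"z": 0,"spin": 0},
    {"x": 0,"y": 25,"z": -20,"spin": 0},
    {"x": 0,"y": 15,"z": -30,"spin": 0},
    {"x": 0,"y": 0,"z": -30,"spin": 0},
    {"x": 0,"y": 0,"z": -20,"spin": 0},
    {"x": 0,"y": 0,"z": -10,"spin": 0},
    {"x": 0,"y": 0,"z": 0,"spin": 0},
  ],
)

```text
time_s: 3.95
position: [0.4946, 0.3538, 0.1237]
tcp_rot: [[0.999, 0.033, 0.02], [-0.02, -0.004, 1.0], [0.033, -0.999, -0.003]]
force: [-0.3, -0.8, -0.2]
opening: 0.572
```

```bash
python3 - <<'E'
from h import *
s=read_state();print(s['position'],s['tcp_rot'])
p=imaging.camera_params('wrist');im=imaging.capture('wrist');save('w3',im)
print(proj(p,s['position']),proj(p,(.486,.366,.041)),proj(p,(.486,.366,.069)))
im=imaging.capture('side');save('s3',im,(220,150,200,170),4)
E
```

```text
[0.49459479 0.35380768 0.12366198] [[ 0.99925187  0.03279996  0.02049062]
 [-0.02038559 -0.00353322  0.99978595]
 [ 0.03286533 -0.99945569 -0.00286193]]
[[322.81874486 260.62814645]] [[307.34057703 190.46918825]] [[306.76078285 203.14761359]]
```

View pics/w3.png

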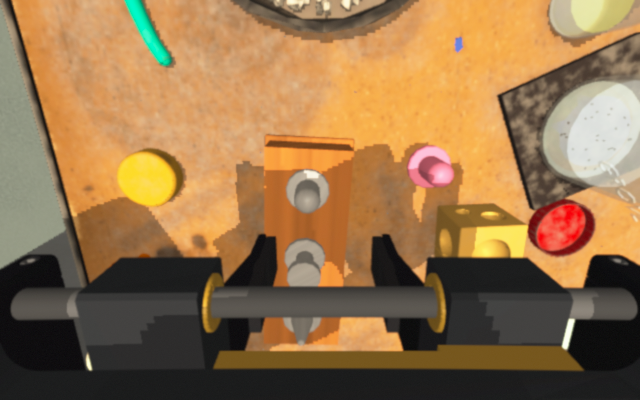

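View pics/s3.png

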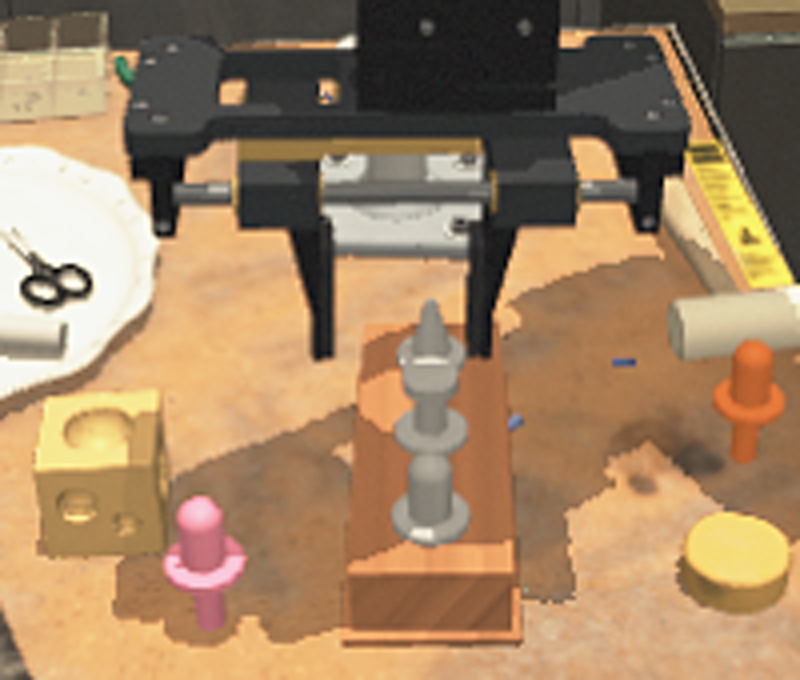

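Emit:
apply_moves(
  steps=[
    {"x": -6,"y": 9,"z": 0,"spin": 0.015},
    {"x": -4,"y": 4,"z": 0,"spin": 0.01},
    {"x": 0,"y": 0,"z": 0,"spin": 0},
    {"x": 0,"y": 0,"z": -12,"spin": 0},
    {"x": 0,"y": 0,"z": -10,"spin": 0},
    {"x": 0,"y": 0,"z": 0,"spin": 0},
  ],
)

```text
time_s: 4.65
position: [0.4872, 0.37, 0.1068]
tcp_rot: [[0.999, 0.045, -0.007], [0.007, 0.004, 1.0], [0.045, -0.999, 0.003]]
force: [0.0, -0.0, 0.2]
opening: 0.574
```

```bash
python3 - <<'E'
from h import *
s=read_state();print(s['position'],s['tcp_rot'])
p=imaging.camera_params('wrist');im=imaging.capture('wrist');save('w4',im,(220,120,200,150),4)
print((proj(p,[(.486,.366,.041),(.486,.366,.069)])-[220,120])*4)
E
```

```text
[0.48720241 0.36996602 0.10677831] [[ 0.99898377  0.04451316 -0.00707148]
 [ 0.00692102  0.00353329  0.99996981]
 [ 0.0445368  -0.99900255  0.00322163]]
[[388.32700946 399.83987541]
 [392.92101429 467.07396135]]
```

View pics/w4.png

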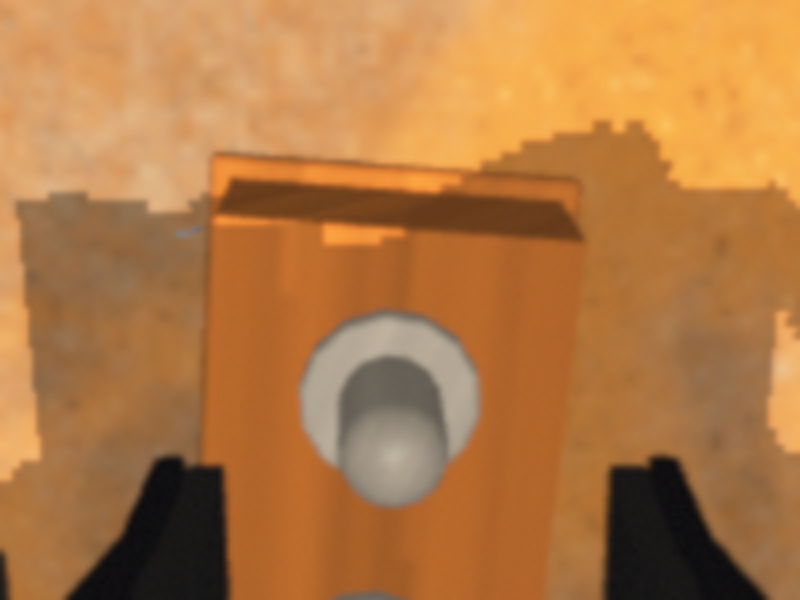

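```bash
python3 - <<'E'
from h import *
s=read_state();print(s['time_s'],s['joint_positions'],s['tau'],s['qvel'])
print(s['position'],s['tcp_rot'])
E
```

```text
4.7 [27.24332437 37.58765584 91.56261565 -1.31613831 48.46598332 27.70000601] [-2.16273603e-02 -4.49158466e+01 -1.31078455e+01  1.12195947e-02
 -1.98483928e-01  4.90322564e-03] [-0.14578811 -0.61322958 -0.75576341 -0.0812987   0.47103472  0.04187654]
[0.48745768 0.37008224 0.1071985 ] [[ 0.99896439  0.04496    -0.00698192]
 [ 0.00681745  0.00381037  0.9999695 ]
 [ 0.04498524 -0.99898152  0.00349991]]
```

Emit:
apply_moves(
  steps=[
    {"x": 0,"y": 0,"z": 0,"spin": 0},
    {"x": 0,"y": 0,"z": 0,"spin": 0},
    {"x": 0,"y": 0,"z": 0,"spin": 0},
  ],
)

```text
time_s: 5.0
position: [0.4876, 0.3699, 0.1067]
tcp_rot: [[0.999, 0.044, -0.007], [0.006, 0.003, 1.0], [0.044, -0.999, 0.003]]
force: [-0.6, 0.8, 0.1]
opening: 0.575
```

Emit:
apply_moves(
  steps=[
    {"x": 0,"y": 0,"z": 40,"spin": 0},
    {"x": 0,"y": 0,"z": 0,"spin": 0},
    {"x": 0,"y": 0,"z": 0,"spin": 0},
  ],
)

```text
time_s: 5.3
position: [0.4875, 0.3695, 0.1471]
tcp_rot: [[0.999, 0.043, -0.006], [0.006, 0.003, 1.0], [0.043, -0.999, 0.002]]
force: [-0.2, -0.3, -0.9]
opening: 0.57
```

Emit:
apply_moves(
  steps=[
    {"x": 0,"y": 0,"z": -5,"spin": 0},
    {"x": 0,"y": 0,"z": -5,"spin": 0},
    {"x": 0,"y": 0,"z": -5,"spin": 0},
    {"x": 0,"y": 0,"z": -5,"spin": 0},
    {"x": 0,"y": 0,"z": 0,"spin": 0},
  ],
)

```text
time_s: 5.8
position: [0.4861, 0.3686, 0.123]
tcp_rot: [[0.999, 0.039, -0.006], [0.006, 0.001, 1.0], [0.039, -0.999, 0.001]]
force: [-1.0, 0.7, 0.3]
opening: 0.574
```

Emit:
apply_moves(
  steps=[
    {"x": 0,"y": -3,"z": 0,"spin": 0},
    {"x": 0,"y": 0,"z": -5,"spin": 0},
    {"x": 0,"y": 0,"z": -5,"spin": 0},
    {"x": 0,"y": 0,"z": -5,"spin": 0},
    {"x": 0,"y": 0,"z": -5,"spin": 0},
    {"x": 0,"y": 0,"z": -5,"spin": 0},
    {"x": 0,"y": 0,"z": -5,"spin": 0},
    {"x": 0,"y": 0,"z": -5,"spin": 0},
    {"x": 0,"y": 0,"z": -5,"spin": 0},
    {"x": 0,"y": 0,"z": -5,"spin": 0},
    {"x": 0,"y": 0,"z": 0,"spin": 0},
  ],
)

```text
time_s: 6.9
position: [0.4858, 0.3652, 0.073]
tcp_rot: [[0.999, 0.038, -0.006], [0.006, 0.0, 1.0], [0.038, -0.999, -0.0]]
force: [-0.3, 0.1, 0.3]
opening: 0.574
```

Emit:
apply_moves(
  steps=[
    {"x": 0,"y": 0,"z": -7,"spin": 0},
    {"x": 0,"y": 0,"z": -7,"spin": 0},
    {"x": 0,"y": 0,"z": -7,"spin": 0},
    {"x": 0,"y": 0,"z": 0,"spin": 0},
    {"x": 0,"y": 0,"z": 0,"spin": 0},
  ],
)

```text
time_s: 7.4
position: [0.486, 0.3653, 0.05]
tcp_rot: [[0.999, 0.038, -0.006], [0.006, 0.0, 1.0], [0.038, -0.999, -0.0]]
force: [-0.2, -0.0, 0.4]
opening: 0.578
```

Emit:
apply_moves(
  grip=0,
  steps=[
    {"x": 0,"y": 0,"z": 0,"spin": 0},
    {"x": 0,"y": 0,"z": 0,"spin": 0},
    {"x": 0,"y": 0,"z": 0,"spin": 0},
    {"x": 0,"y": 0,"z": 0,"spin": 0},
    {"x": 0,"y": 0,"z": 0,"spin": 0},
  ],
)

```text
time_s: 7.9
position: [0.4864, 0.3656, 0.0508]
tcp_rot: [[0.999, 0.04, -0.006], [0.006, 0.001, 1.0], [0.04, -0.999, 0.001]]
force: [-0.4, -0.2, -0.0]
opening: 0.204
```

```bash
python3 - <<'E'
from h import *
s=read_state();print(s['position'],s['opening'],s['tcp_rot'][:,1])
p=imaging.camera_params('wrist');im=imaging.capture('wrist');save('w5',im,(220,120,200,200),3)
E
```

```text
[0.48639376 0.36555659 0.05083744] 0.20442567734941058 [ 3.95015132e-02  9.12492505e-04 -9.99219094e-01]
```

View pics/w5.png

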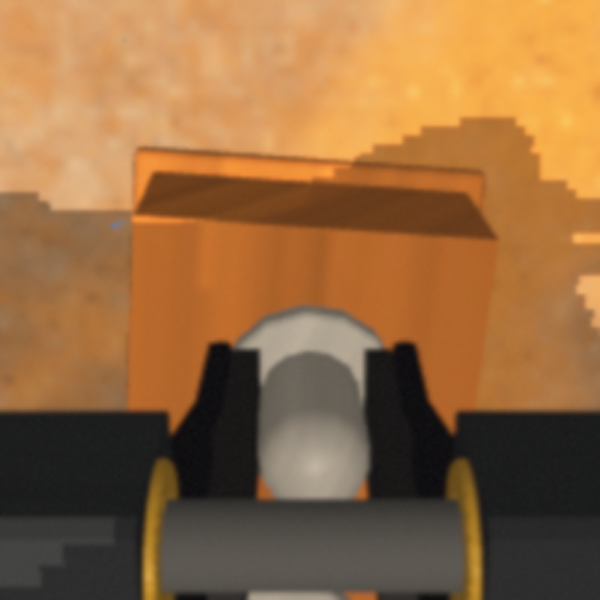

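Emit:
apply_moves(
  steps=[
    {"x": 0,"y": 0,"z": 10,"spin": 0},
    {"x": 0,"y": 0,"z": 10,"spin": 0},
    {"x": 0,"y": 0,"z": 20,"spin": 0},
    {"x": 0,"y": 0,"z": 20,"spin": 0},
    {"x": 0,"y": 0,"z": 20,"spin": 0},
    {"x": 0,"y": 0,"z": 20,"spin": 0},
    {"x": 0,"y": 0,"z": 15,"spin": 0},
    {"x": 0,"y": 0,"z": 0,"spin": 0},
    {"x": 0,"y": 0,"z": 0,"spin": 0},
  ],
)

```text
time_s: 8.85
position: [0.4857, 0.3652, 0.1756]
tcp_rot: [[0.999, 0.042, -0.006], [0.006, 0.002, 1.0], [0.042, -0.999, 0.002]]
force: [-0.5, -0.0, -1.8]
opening: 0.196
```

Emit:
apply_moves(
  steps=[
    {"x": 0,"y": -15,"z": 0,"spin": 0},
    {"x": 0,"y": -30,"z": 0,"spin": 0},
    {"x": 0,"y": -30,"z": 0,"spin": 0},
    {"x": 0,"y": -30,"z": 0,"spin": 0},
    {"x": 0,"y": -30,"z": 0,"spin": 0},
    {"x": 0,"y": -15,"z": 0,"spin": 0},
    {"x": 0,"y": 0,"z": 0,"spin": 0},
  ],
)

```text
time_s: 9.55
position: [0.479, 0.2041, 0.1692]
tcp_rot: [[1.0, 0.028, -0.008], [0.009, -0.004, 1.0], [0.028, -1.0, -0.004]]
force: [-0.3, 0.0, -0.4]
opening: 0.194
```

```bash
python3 - <<'E'
from h import *
s=read_state();print(s['position'],s['opening'],s['tcp_rot'])
p=imaging.camera_params('side');im=imaging.capture('side');save('s6',im,(220,100,200,200),3);np.save('s6.npy',im)
p=imaging.camera_params('top');im=imaging.capture('top');save('t6',im,(190,130,230,160),3.4)
E
```

```text
[0.47903344 0.20407201 0.1691957 ] 0.19430781374441097 [[ 0.99955841  0.02849798 -0.00841671]
 [ 0.00852141 -0.00355436  0.99995738]
 [ 0.02846685 -0.99958753 -0.00379564]]
```

View pics/s6.png

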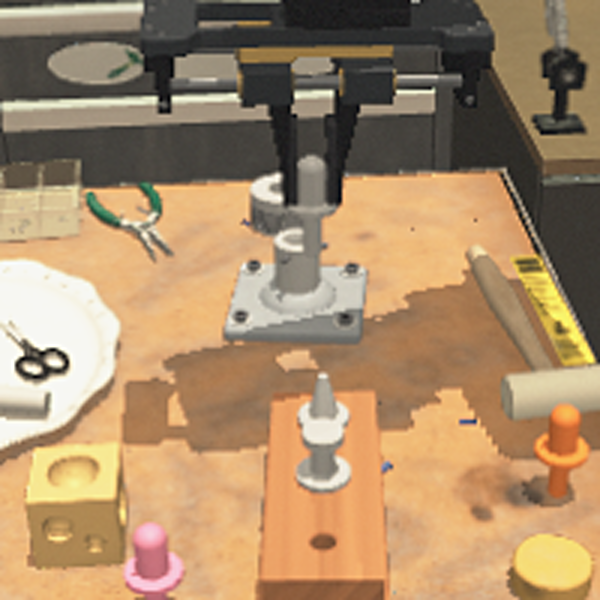

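View pics/t6.png

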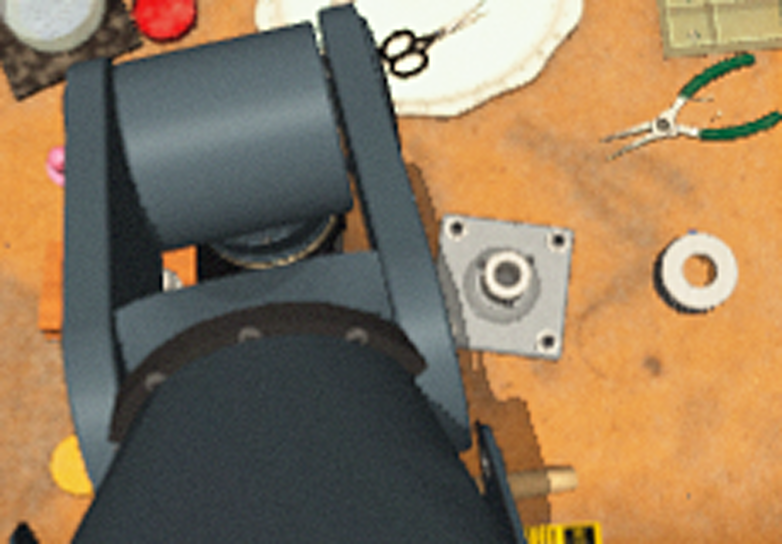

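Emit:
apply_moves(
  steps=[
    {"x": 2,"y": -15,"z": 0,"spin": 0},
    {"x": 2,"y": -30,"z": 0,"spin": 0},
    {"x": 2,"y": -30,"z": 0,"spin": 0},
    {"x": 0,"y": -30,"z": 0,"spin": 0},
    {"x": 0,"y": -30,"z": 0,"spin": 0},
    {"x": 0,"y": -30,"z": 0,"spin": 0},
    {"x": 0,"y": -30,"z": 0,"spin": 0},
    {"x": 0,"y": -20,"z": 0,"spin": 0},
    {"x": 0,"y": -10,"z": 0,"spin": 0},
    {"x": 0,"y": 0,"z": 0,"spin": 0},
    {"x": 0,"y": 0,"z": 0,"spin": 0},
  ],
)

```text
time_s: 10.75
position: [0.4883, -0.0166, 0.1676]
tcp_rot: [[0.999, 0.033, -0.026], [0.026, 0.001, 1.0], [0.033, -0.999, 0.001]]
force: [0.3, -0.1, -0.2]
opening: 0.197
```

```bash
python3 - <<'E'
from h import *
s=read_state();print(s['position'],s['opening'],s['tcp_rot'])
p=imaging.camera_params('wrist');im=imaging.capture('wrist');np.save('w7.npy',im);json.dump({k:np.array(v).tolist() for k,v in p.items()},open('w7.json','w'));save('w7',im);save('w7c',im,(260,90,130,110),6)
print(proj(p,[(.482,.063,.06),(.4864,-.077,.034)]))
E
```

```text
[ 0.4882859  -0.01664207  0.16759827] 0.19705955246612158 [[ 9.99104411e-01  3.33551867e-02 -2.60347439e-02]
 [ 2.60023512e-02  1.40462573e-03  9.99660895e-01]
 [ 3.33804449e-02 -9.99442574e-01  5.36054485e-04]]
[[312.58036076  93.24377419]
 [314.76247298 248.58480339]]
```

View pics/w7.png

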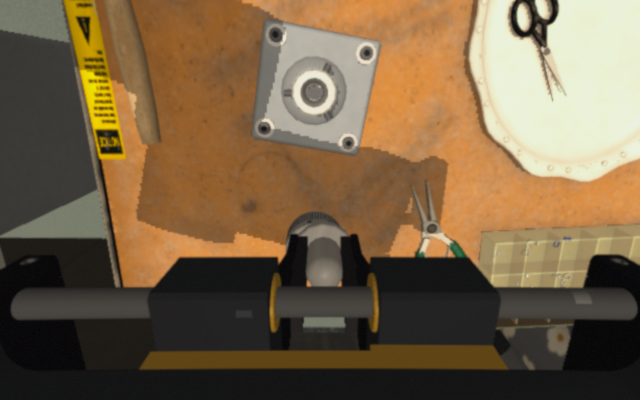

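View pics/w7c.png

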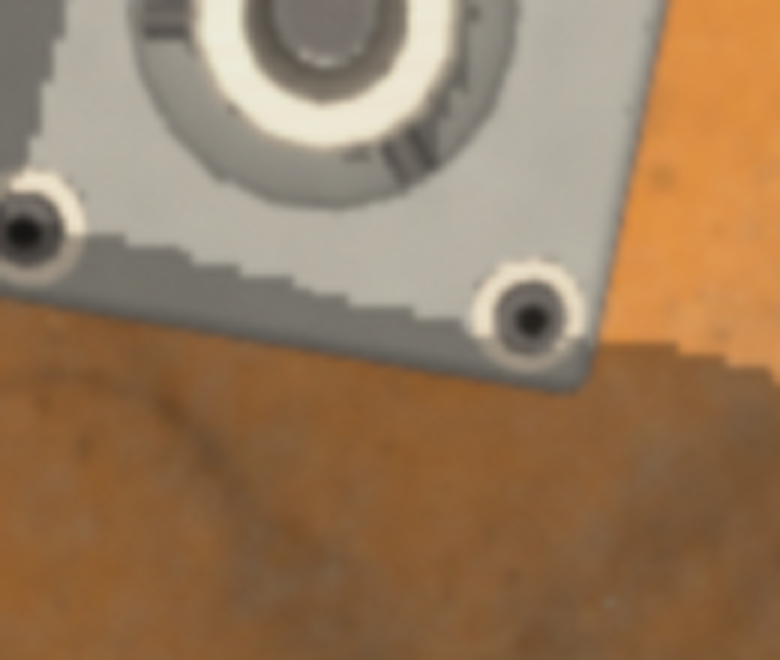

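```bash
python3 - <<'E'
from h import *
im=np.load('w7.npy');save('w7d',im,(265,45,100,95),8)
E
```

```text
(no output)
```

View pics/w7d.png

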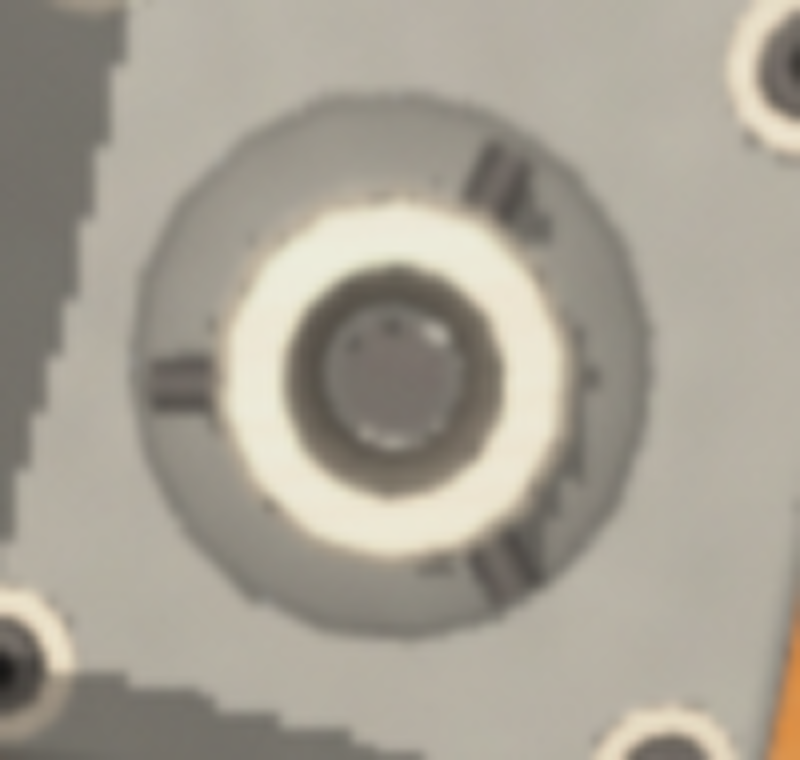

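```bash
python3 - <<'E'
from h import *
p=json.load(open('w7.json'))
print(atz(p,(314.2,91.8),.06))
p2=json.load(open('w2.json'));print(atz(p2,(316.3,31.4),.041))
c1=atz(p,[(262.7+2.2,128),(348,143),(367,52),(276,34)],.014);print(c1,c1.mean(0))
E
```

```text
[[0.48317834 0.06404873 0.06      ]]
[[0.48581452 0.36642329 0.041     ]]
[[0.44011477 0.03135841 0.014     ]
 [0.5150569  0.01960314 0.014     ]
 [0.52731356 0.0963491  0.014     ]
 [0.45133762 0.10769571 0.014     ]] [0.48345571 0.06375159 0.014     ]
```

Emit:
apply_moves(
  steps=[
    {"x": -1,"y": 20,"z": 0,"spin": 0},
    {"x": -2,"y": 20,"z": 0,"spin": 0},
    {"x": -2,"y": 20,"z": 0,"spin": 0},
    {"x": 0,"y": 15,"z": 0,"spin": 0},
    {"x": 0,"y": 0,"z": 0,"spin": 0},
    {"x": 0,"y": 0,"z": 0,"spin": 0},
  ],
)

```text
time_s: 11.4
position: [0.4821, 0.0673, 0.1675]
tcp_rot: [[0.999, 0.033, -0.035], [0.035, 0.003, 0.999], [0.033, -0.999, 0.001]]
force: [-0.0, -0.9, -1.3]
opening: 0.198
```

Emit:
apply_moves(
  steps=[
    {"x": 1.5,"y": -4.2,"z": 0,"spin": 0},
    {"x": 0,"y": 0,"z": 0,"spin": 0},
    {"x": 0,"y": 0,"z": -8,"spin": 0},
    {"x": 0,"y": 0,"z": -8,"spin": 0},
    {"x": 0,"y": 0,"z": -8,"spin": 0},
    {"x": 0,"y": 0,"z": -8,"spin": 0},
    {"x": 0,"y": 0,"z": -8,"spin": 0},
    {"x": 0,"y": 0,"z": -5,"spin": 0},
    {"x": 0,"y": 0,"z": -3,"spin": 0},
    {"x": 0,"y": 0,"z": 0,"spin": 0},
    {"x": 0,"y": 0,"z": 0,"spin": 0},
  ],
)

```text
time_s: 12.5
position: [0.4835, 0.0605, 0.114]
tcp_rot: [[0.999, 0.031, -0.032], [0.032, 0.002, 0.999], [0.031, -1.0, 0.001]]
force: [0.3, 0.2, -1.3]
opening: 0.199
```

```bash
python3 - <<'E'
from h import *
s=read_state();print(s['position'],s['opening'],s['tcp_rot'][:,1])
im=imaging.capture('side');save('s8',im,(270,130,100,90),8)
E
```

```text
[0.48352388 0.0605264  0.11397552] 0.1994202177982344 [ 0.03082212  0.00229994 -0.99952224]
```

View pics/s8.png

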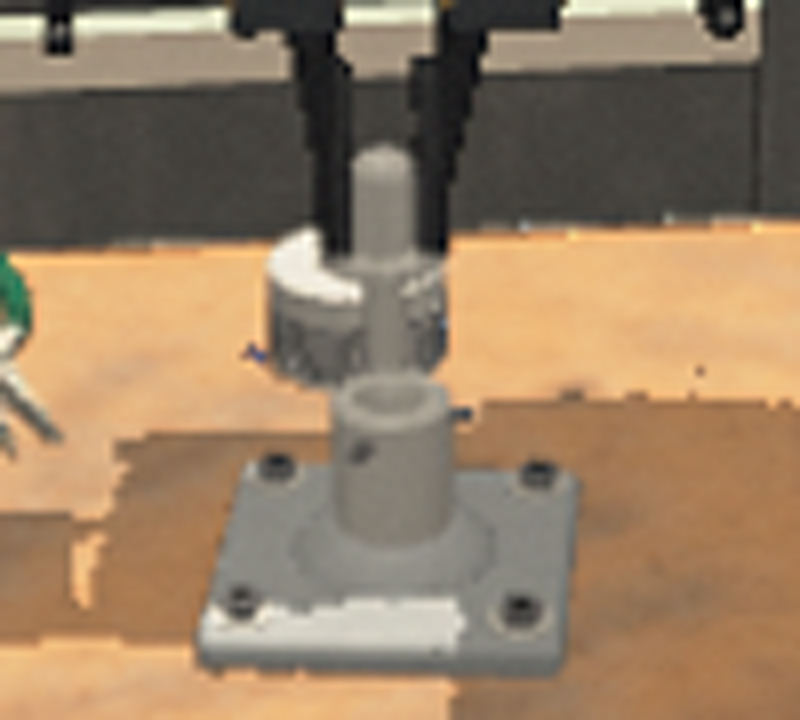

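Emit:
apply_moves(
  steps=[
    {"x": -1,"y": 2.7,"z": 0,"spin": 0},
    {"x": 0,"y": 0,"z": 0,"spin": 0},
    {"x": 0,"y": 0,"z": -5,"spin": 0},
    {"x": 0,"y": 0,"z": -5,"spin": 0},
    {"x": 0,"y": 0,"z": -5,"spin": 0},
    {"x": 0,"y": 0,"z": -4,"spin": 0},
    {"x": 0,"y": 0,"z": 0,"spin": 0},
  ],
)

```text
time_s: 13.25
position: [0.4831, 0.0636, 0.0944]
tcp_rot: [[0.999, 0.033, -0.033], [0.033, 0.002, 0.999], [0.033, -0.999, 0.001]]
force: [0.9, -0.1, -1.6]
opening: 0.199
```

Emit:
apply_moves(
  steps=[
    {"x": 0,"y": 0,"z": -4,"spin": 0},
    {"x": 0,"y": 0,"z": -3,"spin": 0},
    {"x": 0,"y": 0,"z": -3,"spin": 0},
    {"x": 0,"y": 0,"z": 0,"spin": 0},
  ],
)

```text
time_s: 13.65
position: [0.4832, 0.0635, 0.0832]
tcp_rot: [[0.999, 0.033, -0.033], [0.033, 0.002, 0.999], [0.033, -0.999, 0.001]]
force: [0.1, -0.0, -1.0]
opening: 0.197
```

```bash
python3 - <<'E'
from h import *
s=read_state();print(s['position'],s['force'],s['tcp_rot'][:,1])
im=imaging.capture('side');save('s9',im,(270,130,100,90),8)
E
```

```text
[0.48315812 0.06349259 0.08324933] [ 0.08696862 -0.04126184 -0.95879074] [ 0.03313908  0.00206835 -0.99944861]
```

View pics/s9.png

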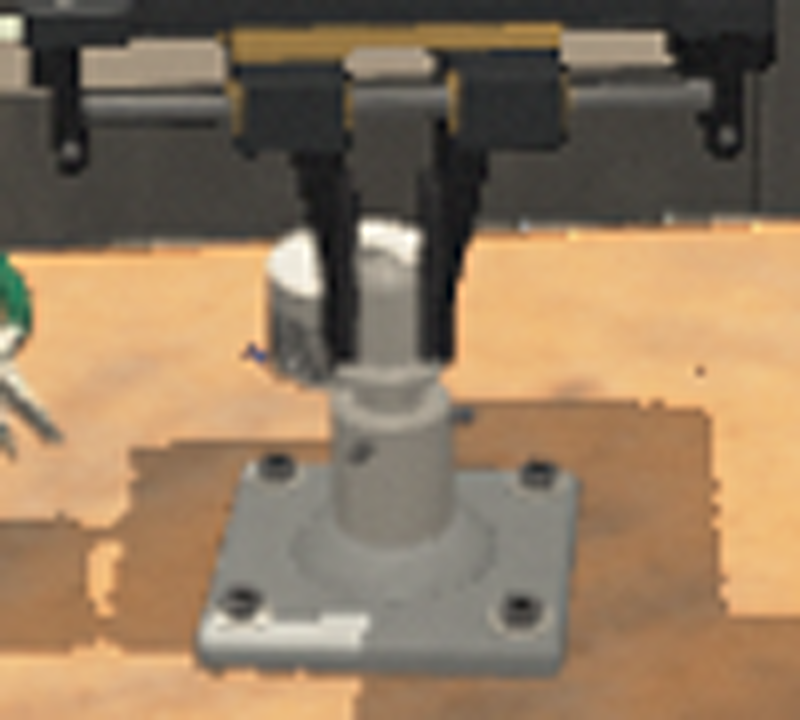

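Emit:
apply_moves(
  grip=87,
  steps=[
    {"x": 0,"y": 0,"z": 0,"spin": 0},
    {"x": 0,"y": 0,"z": 0,"spin": 0},
    {"x": 0,"y": 0,"z": 0,"spin": 0},
    {"x": 0,"y": 0,"z": 0,"spin": 0},
    {"x": 0,"y": 0,"z": 20,"spin": 0},
    {"x": 0,"y": 0,"z": 30,"spin": 0},
    {"x": 0,"y": 0,"z": 30,"spin": 0},
    {"x": 0,"y": 0,"z": 0,"spin": 0},
    {"x": 0,"y": 0,"z": 0,"spin": 0},
  ],
)

```text
time_s: 14.6
position: [0.4833, 0.0635, 0.1665]
tcp_rot: [[0.999, 0.034, -0.033], [0.033, 0.002, 0.999], [0.034, -0.999, 0.001]]
force: [0.1, -0.0, 0.4]
opening: 0.935
```

Emit:
apply_moves(
  steps=[
    {"x": 0,"y": -20,"z": 0,"spin": 0},
    {"x": 0,"y": -30,"z": 0,"spin": 0},
    {"x": 0,"y": -30,"z": 0,"spin": 0},
    {"x": 0,"y": -30,"z": 0,"spin": 0},
    {"x": 0,"y": -30,"z": 0,"spin": 0},
    {"x": 0,"y": -30,"z": 0,"spin": 0},
    {"x": 0,"y": -20,"z": 0,"spin": 0},
    {"x": 0,"y": 0,"z": 0,"spin": 0},
    {"x": 0,"y": 0,"z": 0,"spin": 0},
  ],
)

```text
time_s: 15.5
position: [0.4769, -0.1309, 0.1566]
tcp_rot: [[0.999, 0.019, -0.034], [0.034, 0.009, 0.999], [0.019, -1.0, 0.009]]
force: [-0.2, -0.3, -0.8]
opening: 0.993
```

```bash
python3 - <<'E'
from h import *
s=read_state();print(s['position'],s['opening'],s['tcp_rot'])
p=imaging.camera_params('wrist');im=imaging.capture('wrist');np.save('w10.npy',im);json.dump({k:np.array(v).tolist() for k,v in p.items()},open('w10.json','w'));save('w10',im)
im=imaging.capture('side');save('s10',im,(270,130,100,90),6)
print(proj(p,[(.4835,.064,.065),(.4864,-.077,.034)]))
E
```

```text
[ 0.47685224 -0.13092387  0.15660148] 0.9934369343827046 [[ 0.99924178  0.01857009 -0.03422016]
 [ 0.03405485  0.00914657  0.99937811]
 [ 0.01887153 -0.99978572  0.00850724]]
[[ 342.77364505 -110.24481038]
 [ 334.44092325  128.04732517]]
```

View pics/w10.png

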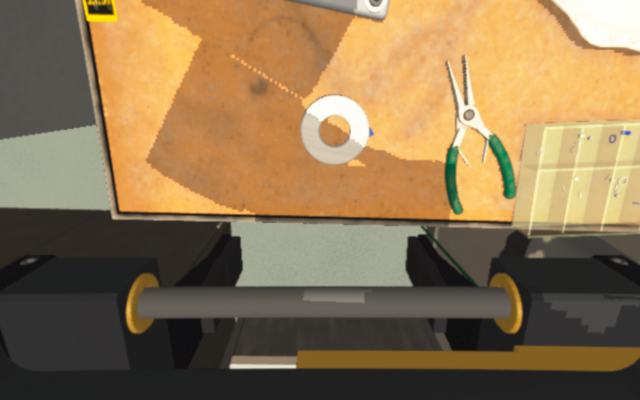

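View pics/s10.png

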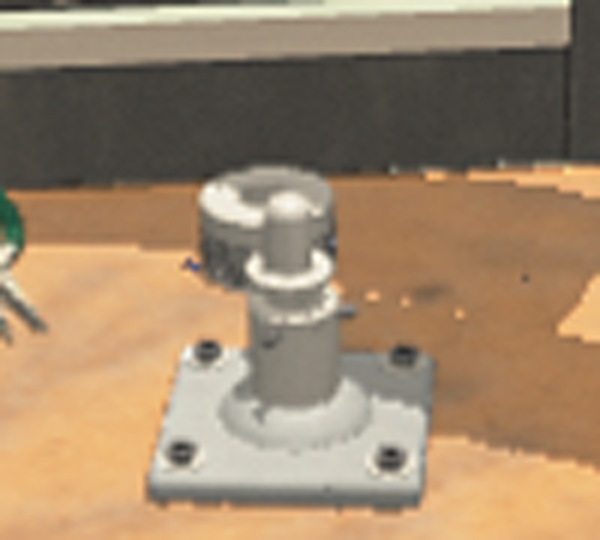

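```bash
python3 - <<'E'
from h import *
im=np.load('w10.npy');p=json.load(open('w10.json'));save('w10c',im,(290,85,90,90),8)
print(atz(p,[(334.5,129.5)],.034))
a=np.linspace(0,2*np.pi,40)
v=im.copy()
for c in [(.4864,-.077)]:
  for r in (.028,.0125):
    q=proj(p,np.c_[c[0]+r*np.cos(a),c[1]+r*np.sin(a),a*0+.034])
    print(r,q.min(0),q.max(0))
E
```

```text
[[ 0.486499   -0.07815613  0.034     ]]
0.028 [299.84080075  91.74233438] [368.9378874  162.04582662]
0.0125 [318.9983379  112.13085954] [349.86025283 143.4822613 ]
```

View pics/w10c.png

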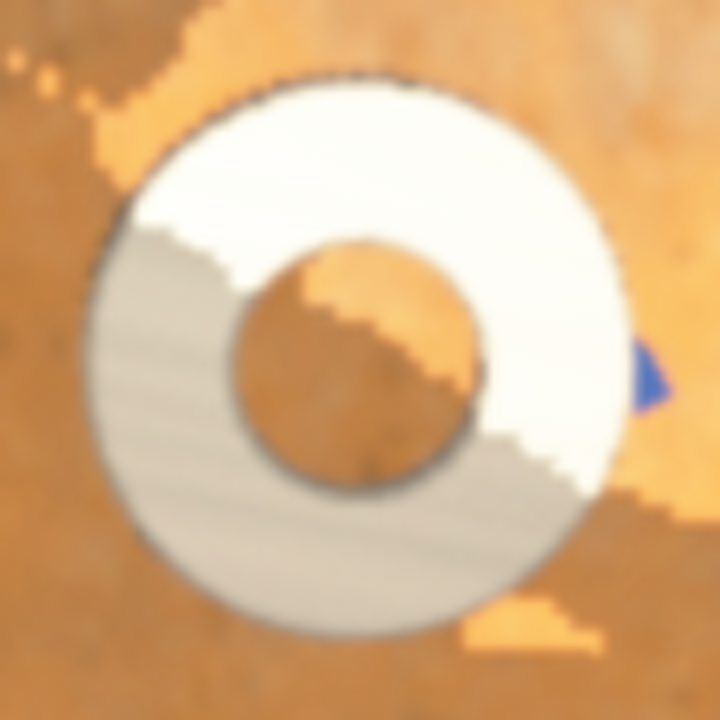

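Emit:
apply_moves(
  steps=[
    {"x": 5,"y": 25,"z": -10,"spin": 0},
    {"x": 5,"y": 26,"z": -20,"spin": 0},
    {"x": 0,"y": 0,"z": -10,"spin": 0},
    {"x": 0,"y": 0,"z": 0,"spin": 0},
    {"x": 0,"y": 0,"z": 0,"spin": 0},
  ],
)

```text
time_s: 16.1
position: [0.487, -0.0741, 0.1158]
tcp_rot: [[0.999, 0.019, -0.042], [0.042, 0.009, 0.999], [0.019, -1.0, 0.008]]
force: [0.3, 0.8, -0.3]
opening: 1.001
```

Emit:
apply_moves(
  steps=[
    {"x": 0,"y": -4,"z": 0,"spin": 0},
    {"x": 0,"y": 0,"z": 0,"spin": 0},
    {"x": 0,"y": 0,"z": -10,"spin": 0},
    {"x": 0,"y": 0,"z": -10,"spin": 0},
    {"x": 0,"y": 0,"z": -10,"spin": 0},
    {"x": 0,"y": 0,"z": -10,"spin": 0},
    {"x": 0,"y": 0,"z": -10,"spin": 0},
    {"x": 0,"y": 0,"z": -10,"spin": 0},
    {"x": 0,"y": 0,"z": -5,"spin": 0},
    {"x": 0,"y": 0,"z": 0,"spin": 0},
    {"x": 0,"y": 0,"z": 0,"spin": 0},
  ],
)

```text
time_s: 17.2
position: [0.4874, -0.081, 0.0456]
tcp_rot: [[0.999, 0.021, -0.039], [0.038, 0.008, 0.999], [0.021, -1.0, 0.007]]
force: [0.3, 0.2, 1.0]
opening: 1.0
```

```bash
python3 - <<'E'
from h import *
s=read_state();print(s['position'],s['opening'],s['tcp_rot'])
p=imaging.camera_params('wrist');im=imaging.capture('wrist');np.save('w11.npy',im);json.dump({k:np.array(v).tolist() for k,v in p.items()},open('w11.json','w'));save('w11',im)
a=np.linspace(0,2*np.pi,40);q=proj(p,np.c_[.4868+.028*np.cos(a),-.0778+.028*np.sin(a),a*0+.034]);print(q.min(0),q.max(0))
E
```

```text
[ 0.48744943 -0.08100381  0.04555334] 1.0001596484475632 [[ 0.99904205  0.02074788 -0.03852921]
 [ 0.03837981  0.00755165  0.99923469]
 [ 0.02102296 -0.99975622  0.00674811]]
[269.45678714 195.49431841] [372.97860949 290.14089455]
```

View pics/w11.png

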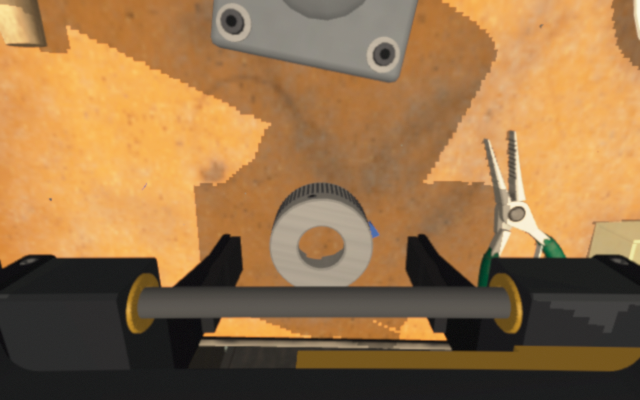

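Emit:
apply_moves(
  steps=[
    {"x": 0,"y": 3.2,"z": 0,"spin": 0},
    {"x": 0,"y": 0,"z": 0,"spin": 0},
    {"x": 0,"y": 0,"z": -8,"spin": 0},
    {"x": 0,"y": 0,"z": -8,"spin": 0},
    {"x": 0,"y": 0,"z": -8,"spin": 0},
    {"x": 0,"y": 0,"z": -4,"spin": 0},
    {"x": 0,"y": 0,"z": 0,"spin": 0},
    {"x": 0,"y": 0,"z": 0,"spin": 0},
  ],
)

```text
time_s: 18.05
position: [0.4882, -0.0777, 0.016]
tcp_rot: [[0.999, 0.023, -0.039], [0.039, 0.007, 0.999], [0.023, -1.0, 0.006]]
force: [0.6, 0.3, -0.1]
opening: 0.998
```

Emit:
apply_moves(
  steps=[
    {"x": -1,"y": 0,"z": -4,"spin": 0},
    {"x": 0,"y": 0,"z": 0,"spin": 0},
    {"x": 0,"y": 0,"z": 0,"spin": 0},
  ],
)

```text
time_s: 18.35
position: [0.4873, -0.0778, 0.0118]
tcp_rot: [[0.999, 0.024, -0.039], [0.039, 0.006, 0.999], [0.024, -1.0, 0.005]]
force: [-0.1, -0.4, -0.3]
opening: 0.999
```

Emit:
apply_moves(
  grip=40,
  steps=[
    {"x": 0,"y": 0,"z": 0,"spin": 0},
    {"x": 0,"y": 0,"z": 0,"spin": 0},
    {"x": 0,"y": 0,"z": 0,"spin": 0},
    {"x": 0,"y": 0,"z": 0,"spin": 0},
    {"x": 0,"y": 0,"z": 0,"spin": 0},
    {"x": 0,"y": 0,"z": 0,"spin": 0},
  ],
)

```text
time_s: 18.95
position: [0.4874, -0.0779, 0.0123]
tcp_rot: [[0.999, 0.024, -0.039], [0.039, 0.006, 0.999], [0.024, -1.0, 0.005]]
force: [0.4, 0.5, -0.9]
opening: 0.632
```

Emit:
apply_moves(
  steps=[
    {"x": 0,"y": 0,"z": 10,"spin": 0},
    {"x": 0,"y": 0,"z": 20,"spin": 0},
    {"x": 0,"y": 0,"z": 25,"spin": 0},
    {"x": 0,"y": 0,"z": 25,"spin": 0},
    {"x": 0,"y": 0,"z": 25,"spin": 0},
    {"x": 0,"y": 0,"z": 20,"spin": 0},
    {"x": 0,"y": 0,"z": 0,"spin": 0},
    {"x": 0,"y": 0,"z": 0,"spin": 0},
  ],
)

```text
time_s: 19.75
position: [0.4837, -0.0763, 0.143]
tcp_rot: [[0.999, 0.019, -0.039], [0.038, 0.008, 0.999], [0.019, -1.0, 0.007]]
force: [0.5, 0.8, -2.4]
opening: 0.633
```

Emit:
apply_moves(
  steps=[
    {"x": 0,"y": 20,"z": 0,"spin": 0},
    {"x": 0,"y": 25,"z": 0,"spin": 0},
    {"x": 0,"y": 25,"z": 0,"spin": 0},
    {"x": 0,"y": 25,"z": 0,"spin": 0},
    {"x": 0,"y": 20,"z": 0,"spin": 0},
    {"x": 0,"y": 10,"z": 0,"spin": 0},
    {"x": 0,"y": 0,"z": 0,"spin": 0},
    {"x": 0,"y": 0,"z": 0,"spin": 0},
  ],
)

```text
time_s: 20.55
position: [0.4776, 0.0524, 0.1345]
tcp_rot: [[0.999, 0.002, -0.036], [0.036, 0.01, 0.999], [0.003, -1.0, 0.01]]
force: [-0.4, -1.1, -2.0]
opening: 0.636
```

Emit:
apply_moves(
  steps=[
    {"x": 3,"y": 6,"z": 0,"spin": 0},
    {"x": 3,"y": 5.2,"z": 0,"spin": 0},
    {"x": 0,"y": 0,"z": 0,"spin": 0},
    {"x": 0,"y": 0,"z": 0,"spin": 0},
  ],
)

```text
time_s: 20.95
position: [0.4849, 0.062, 0.1341]
tcp_rot: [[0.999, 0.002, -0.032], [0.032, 0.01, 0.999], [0.003, -1.0, 0.009]]
force: [-0.6, 0.1, -2.6]
opening: 0.637
```

```bash
python3 - <<'E'
from h import *
s=read_state();print(s['position'],s['opening'],s['tcp_rot'][:,1],s['joint_positions'])
im=imaging.capture('side');save('s12',im,(270,120,100,100),6)
p=imaging.camera_params('wrist');im=imaging.capture('wrist');save('w12',im)
E
```

```text
[0.48491401 0.06202329 0.13406327] 0.6368631011236587 [ 0.00248492  0.00954972 -0.99995131] [ -6.1846778   28.57700459 106.83478323   0.79788882  44.5083865
  -8.61395117]
```

View pics/s12.png

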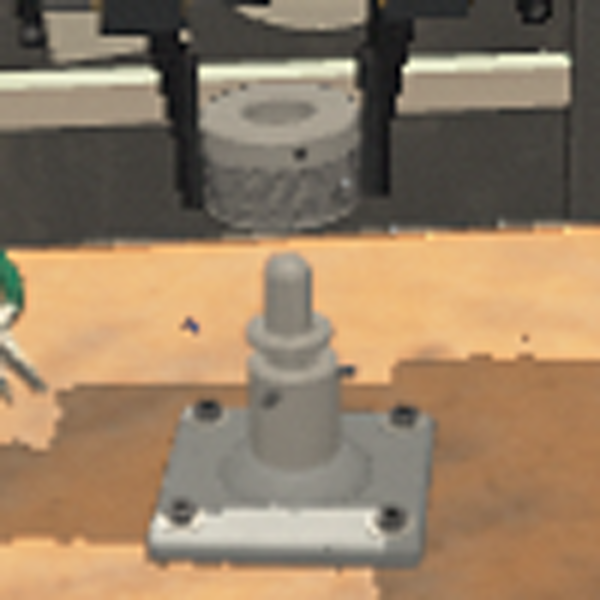

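View pics/w12.png

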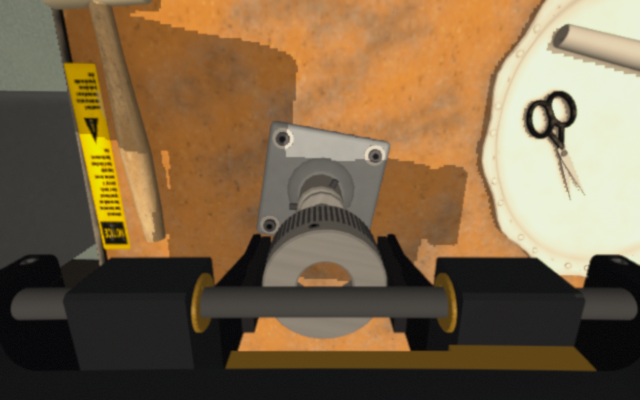

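Emit:
apply_moves(
  steps=[
    {"x": -1.4,"y": 1.9,"z": 0,"spin": 0},
    {"x": 0,"y": 0,"z": 0,"spin": 0},
    {"x": 0,"y": 0,"z": -8,"spin": 0},
    {"x": 0,"y": 0,"z": -8,"spin": 0},
    {"x": 0,"y": 0,"z": -8,"spin": 0},
    {"x": 0,"y": 0,"z": -8,"spin": 0},
    {"x": 0,"y": 0,"z": -6,"spin": 0},
    {"x": 0,"y": 0,"z": 0,"spin": 0},
    {"x": 0,"y": 0,"z": 0,"spin": 0},
  ],
)

```text
time_s: 21.95
position: [0.4825, 0.0637, 0.0918]
tcp_rot: [[0.999, 0.0, -0.032], [0.032, 0.01, 0.999], [0.001, -1.0, 0.01]]
force: [-0.5, -0.4, -2.0]
opening: 0.64
```

```bash
python3 - <<'E'
from h import *
s=read_state();print(s['position'],s['opening'],s['force'],s['tcp_rot'][:,1])
im=imaging.capture('side');save('s13',im,(270,120,100,100),6)
p=imaging.camera_params('wrist');im=imaging.capture('wrist');save('w13',im,(220,150,200,180),4)
E
```

```text
[0.48247668 0.06371634 0.09180633] 0.6398189977561678 [-0.50483148 -0.4106518  -2.01280139] [ 3.55676981e-04  9.73574921e-03 -9.99952543e-01]
```

View pics/s13.png

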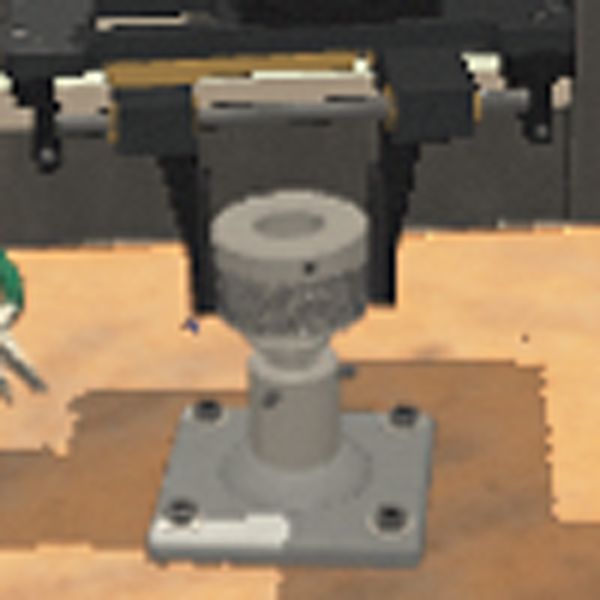

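View pics/w13.png

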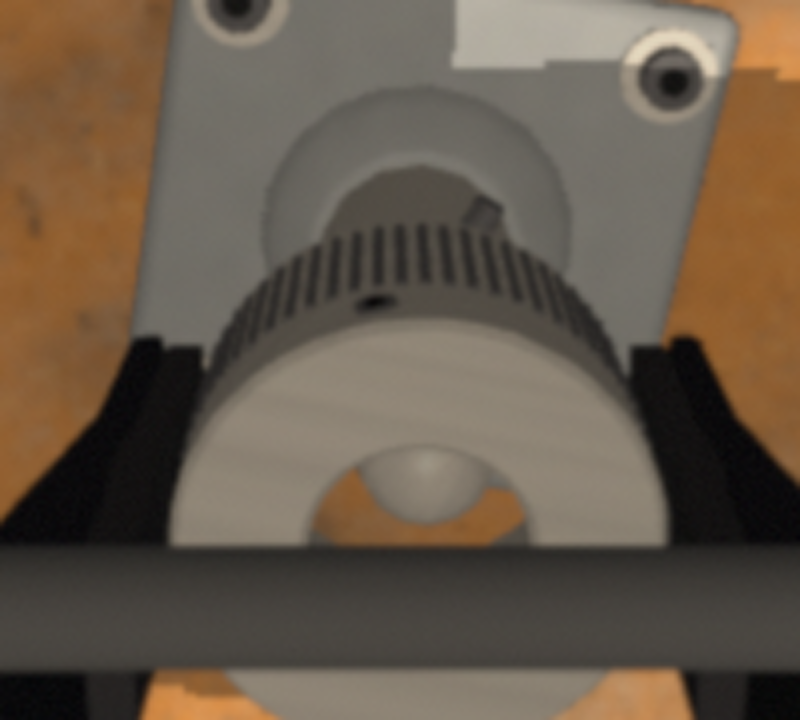

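Emit:
apply_moves(
  steps=[
    {"x": 1,"y": 0.3,"z": -4,"spin": 0},
    {"x": 0,"y": 0,"z": -4,"spin": 0},
    {"x": 0,"y": 0,"z": -4,"spin": 0},
    {"x": 0,"y": 0,"z": -4,"spin": 0},
    {"x": 0,"y": 0,"z": 0,"spin": 0},
  ],
)

```text
time_s: 22.55
position: [0.4846, 0.064, 0.0757]
tcp_rot: [[0.999, 0.004, -0.032], [0.032, 0.009, 0.999], [0.004, -1.0, 0.009]]
force: [-0.3, 0.2, -2.5]
opening: 0.634
```

```bash
python3 - <<'E'
from h import *
p=imaging.camera_params('wrist');im=imaging.capture('wrist');save('w14',im,(220,150,200,180),4)
E
```

```text
(no output)
```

View pics/w14.png

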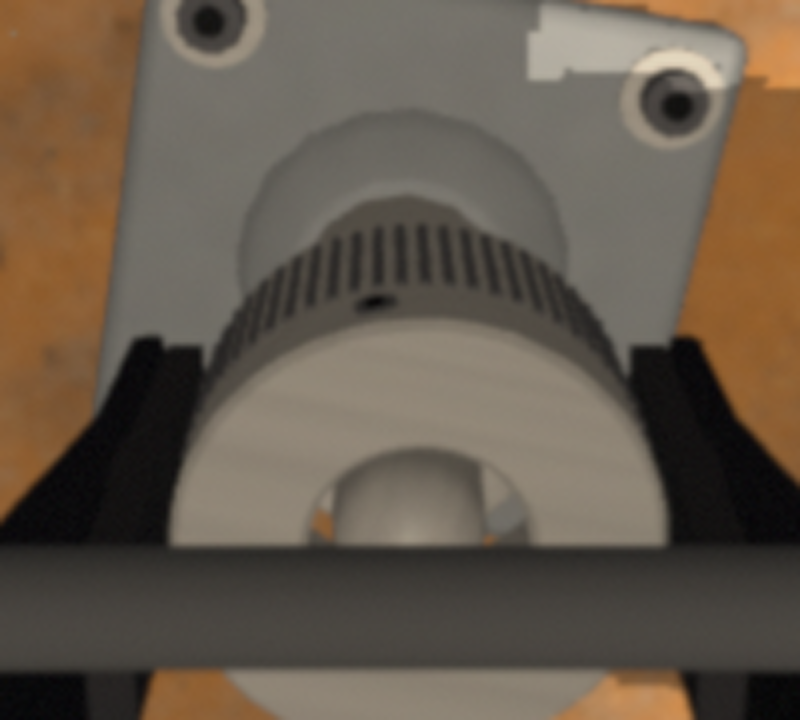

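Emit:
apply_moves(
  steps=[
    {"x": -1.1,"y": 0,"z": -3,"spin": 0},
    {"x": 0,"y": 0,"z": -3,"spin": 0},
    {"x": 0,"y": 0,"z": -3,"spin": 0},
    {"x": 0,"y": 0,"z": -3,"spin": 0},
    {"x": 0,"y": 0,"z": 0,"spin": 0},
  ],
)

```text
time_s: 23.1
position: [0.4837, 0.0639, 0.063]
tcp_rot: [[0.999, 0.004, -0.032], [0.032, 0.009, 0.999], [0.005, -1.0, 0.009]]
force: [0.4, -0.0, -3.1]
opening: 0.634
```

Emit:
apply_moves(
  steps=[
    {"x": 0,"y": 0,"z": -2,"spin": 0},
    {"x": 0,"y": 0,"z": -2,"spin": 0},
    {"x": 0,"y": 0,"z": -2,"spin": 0},
  ],
)

```text
time_s: 23.4
position: [0.484, 0.0639, 0.0605]
tcp_rot: [[0.999, 0.006, -0.032], [0.032, 0.009, 0.999], [0.006, -1.0, 0.009]]
force: [-4.6, 0.4, 23.0]
opening: 0.635
```

Emit:
apply_moves(
  steps=[
    {"x": 0,"y": 0,"z": 0,"spin": 0.07},
    {"x": 0,"y": 0,"z": -0.4,"spin": 0.07},
    {"x": 0,"y": 0,"z": -0.4,"spin": 0.07},
    {"x": 0,"y": 0,"z": -0.4,"spin": 0.07},
    {"x": 0,"y": 0,"z": -0.4,"spin": 0.07},
  ],
)

```text
time_s: 23.9
position: [0.4836, 0.0641, 0.0611]
tcp_rot: [[0.923, 0.004, -0.385], [0.385, 0.011, 0.923], [0.008, -1.0, 0.009]]
force: [-0.4, -0.1, 2.2]
opening: 0.636
```

Emit:
apply_moves(
  steps=[
    {"x": 0,"y": 0,"z": -0.6,"spin": 0.07},
    {"x": 0,"y": 0,"z": -0.6,"spin": 0.07},
    {"x": 0,"y": 0,"z": -0.6,"spin": 0.07},
    {"x": 0,"y": 0,"z": -0.6,"spin": 0.07},
    {"x": 0,"y": 0,"z": -0.6,"spin": 0.07},
  ],
)

```text
time_s: 24.4
position: [0.4828, 0.0646, 0.0597]
tcp_rot: [[0.726, -0.001, -0.687], [0.687, 0.013, 0.726], [0.008, -1.0, 0.01]]
force: [-0.0, -0.4, -3.4]
opening: 0.637
```

Emit:
apply_moves(
  steps=[
    {"x": 0,"y": 0,"z": -1,"spin": 0},
    {"x": 0,"y": 0,"z": -1,"spin": 0},
  ],
)

```text
time_s: 24.6
position: [0.4828, 0.0646, 0.0576]
tcp_rot: [[0.727, -0.001, -0.686], [0.686, 0.013, 0.727], [0.008, -1.0, 0.01]]
force: [0.4, 0.2, -3.3]
opening: 0.638
```

Emit:
apply_moves(
  steps=[
    {"x": 0.4,"y": -0.3,"z": -2,"spin": 0},
    {"x": 0,"y": 0,"z": -2,"spin": 0},
    {"x": 0,"y": 0,"z": -2,"spin": 0},
    {"x": 0,"y": 0,"z": -1,"spin": 0},
  ],
)

```text
time_s: 25.0
position: [0.4829, 0.0647, 0.0516]
tcp_rot: [[0.729, -0.001, -0.684], [0.684, 0.013, 0.729], [0.009, -1.0, 0.01]]
force: [-2.0, 0.0, 7.5]
opening: 0.636
```

Emit:
apply_moves(
  steps=[
    {"x": 0,"y": 0,"z": -1.5,"spin": 0},
    {"x": 0,"y": 0,"z": -1.5,"spin": 0},
    {"x": 0,"y": 0,"z": -1.5,"spin": 0},
    {"x": 0,"y": 0,"z": -1.5,"spin": 0},
  ],
)

```text
time_s: 25.4
position: [0.483, 0.0647, 0.0491]
tcp_rot: [[0.73, 0.001, -0.683], [0.683, 0.013, 0.73], [0.01, -1.0, 0.009]]
force: [-3.8, 0.4, 20.4]
opening: 0.639
```

Emit:
apply_moves(
  steps=[
    {"x": 0,"y": 0,"z": -1.5,"spin": 0},
  ],
)

```text
time_s: 25.5
position: [0.4829, 0.0647, 0.0492]
tcp_rot: [[0.73, 0.002, -0.683], [0.683, 0.013, 0.73], [0.011, -1.0, 0.008]]
force: [-3.6, 0.4, 16.5]
opening: 0.636
```

```bash
python3 - <<'E'
from h import *
im=imaging.capture('side');save('s15',im,(270,120,100,100),6)
p=imaging.camera_params('wrist');im=imaging.capture('wrist');save('w15',im,(220,150,200,180),4)
im=imaging.capture('wrist')
s=read_state();print(s['time_s'],s['position'],s['opening'],s['force'],s['tcp_rot'][:,1])
# predict collar rims in side view at home / 4mm high
p=imaging.camera_params('side');a=np.linspace(0,2*np.pi,60)
for m in (.054,.058,.062):
    for z in (-.017,.017):
        q=(proj(p,np.c_[.4832+.028*np.cos(a),.064+.028*np.sin(a),a*0+m+z])-[270,120])*6
        print(m,z,q.min(0).round(),q.max(0).round())
    
for d in (0,.008): print((proj(p,[(.4832,.064,.093+d)])-[270,120])*6)
E
```

```text
25.65 [0.48295162 0.06470839 0.04918379] 0.6395492203159044 [-3.35073325 -0.4713504  15.56683695] [ 0.00249918  0.0129095  -0.99991355]
0.054 -0.017 [215. 376.] [367. 450.]
0.054 0.017 [211. 296.] [366. 367.]
0.058 -0.017 [214. 367.] [366. 441.]
0.058 0.017 [211. 286.] [366. 357.]
0.062 -0.017 [214. 358.] [366. 431.]
0.062 0.017 [211. 276.] [366. 347.]
[[287.181603   275.71532127]]
[[286.66504597 255.52744859]]
```

View pics/s15.png

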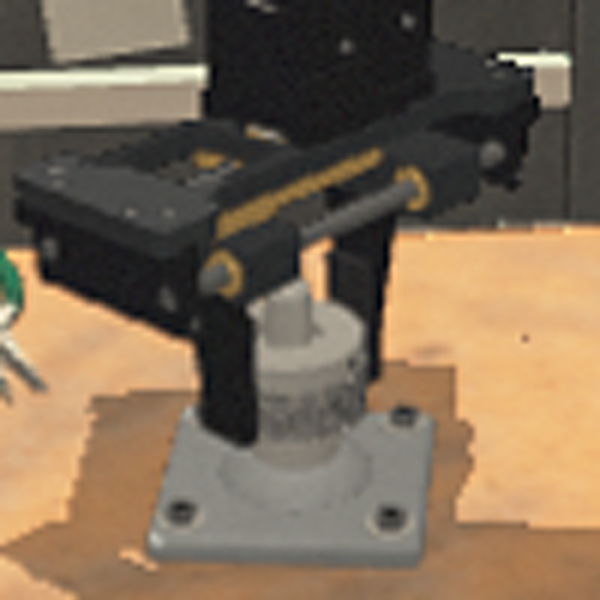

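View pics/w15.png

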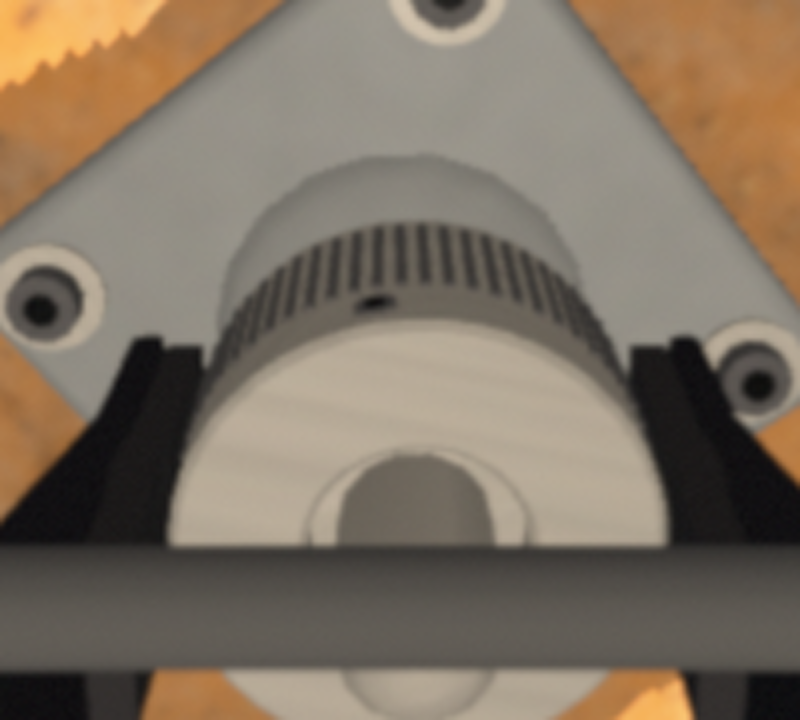

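```bash
python3 - <<'E'
from h import *
s=read_state();print(s['position'],s['force'],s['opening'],np.abs(s['qvel']).max())
print(job.hand_in())
E
```

```text
[0.48295162 0.06470839 0.04918379] [-3.35073325 -0.4713504  15.56683695] 0.6395492203159044 0.06757137721178105
the job is handed in; nothing more can be done
None
```

I moved the round-topped stake from the stand into the holder's bore. I then set the collar on the pins, turned it about 42° until it dropped over them, and pressed it home. The job was handed in at 25.65 s with the collar still gripped and pushed down; the hand-in reported no verdict.

- **Collar height:** the tool stopped at z = 0.0492 m, about 12 mm below where the collar lay on the pins. That puts the collar middle at about 54 to 55 mm, where 54 mm is fully home.
- **Push:** the last reading showed about 15.6 N upward on the tool, more than the spring's 10 N. I take that as the hard stop, but I didn't measure the stake's seat height or the load between collar and stake directly.
- **Grip:** in the wrist picture the collar sits in the fingers exactly as it did before pressing, so it hadn't slipped. The finger opening is about 55.6 mm.
- **Disagreement:** in the side picture the collar's rims sit about 2 px lower than the calibration predicts. I put this down to that camera's calibration.
- **Other stakes and cube:** these looked untouched in the side picture taken just after I lifted the round stake out. I didn't check them again before handing in, and the arm didn't go near them after that.

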